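# Check a turned pin on the go/no-go gap gauge

## Robot

A 6-joint arm with a two-finger parallel gripper is mounted at the origin on a cart in front of the work surface, level with it; the furniture and walls round the work are solid. World frame = base frame: x ahead of the robot, y to its left, z up, the work surface at z = 0. Lengths are in mm, angles in rad, forces in N, time in s.
With the tool pointing down it reaches from about 325 to 1000 mm from the base axis. Payload 5.1 kg.
Tool frame: the origin (TCP) lies between the finger pads; the fingertips stand 19 mm ahead of it and the grasp point (between the pads) is the TCP; z points along the fingers, y is the line along which they close (so a half turn about z gives the same grasp; the last joint's range is limited). The gripper opens to 85 mm and grips with 20 to 120 N. Pads are 22 mm wide; open, the fingers measure 114 mm over their backs; the gripper's body (76 mm by 85 mm) begins 54 mm behind the grasp point. The pads swing forward as they close: fully open they stand 13 mm farther back than shut.
Start: joints at [-1.243, 0.124, 1.65, -0, 1.367, -0.083], TCP at [259.54, -595.923, 250.322] pointing down, gripper open.
Joint ranges: [-2.61, 2.61], [-1.02, 2.33], [0.03, 2.71], [-1.35, 4.49], [0.32, 2.68], [-2.91, 2.91]. Speed limits (rad/s): [2.57, 2.57, 3.14, 3.14, 3.14, 3.14].

## Interface

Orientations are given as a unit quaternion [w, x, y, z].
In Python, from station import env gives the robot as it stands.
- The arm moves only by the tool arm_command, never from a script. Its argument "moves" is one flat list of numbers, 5 for each row, row after row: the shift along the tool's x, y, z in fractions of the full range, 1 being 100 cm, then the turn about the tool's z in shares of 45 degrees (1.0 is 45 degrees), then the opening, from 0 (shut) to 1 (fully open). A call has 1 to 12 rows; each row is the pose to reach, as a shift and turn from the pose commanded when the call began, along the tool's axes at that moment; what a row does not reach only later rows make up. A row lasts 1/10 s, in which the tool goes at most 50 mm and 8.59 degrees, less where a joint would pass 70% of its speed; a pose out of reach is approached as far as the arm can. No shift or turn number may pass 1 either way. A call with a gripper value outside its range is refused whole. The fingers move at their own pace and stop on an object; "grip_force" is the grip in N (left out, the last holds). Time passes only in rows, so rows that repeat a pose let the fingers close. It gives the time, the measured TCP pose, the force, the opening and the grip force at its end, in the units of the state.
- env.state(): the state, without advancing time (a new reading comes with each control period).
- env.snapshot(name): name is "side" or "top"; returns the picture (384x512x3 uint8, blue, green, red); there is no depth.
- env.get_calibration(name): a dict with "mtx" (3x3 intrinsics, pixels), "dist_coeffs" ([k1, k2, p1, p2, k3] as OpenCV has them; the pictures are not rectified), "R" (3x3) and "t" (3): a world point X has camera coordinates R X + t. Camera axes: x right, y down, z forward; pixel columns grow to the right and rows downward; lengths in mm; the calibration is good to about 2 mm. A picture is of the moment at which its call begins. get_calibration takes no time and is no camera call.
- env.sign_off(): hands the job in; it is judged then, once.
The state is a dict: "time": time; "q": joint angles; "dq": joint speeds; "joint_torque": joint torques, N m; "position": TCP position; "tool_rot": TCP orientation; "force": force on the tool from outside, world axes, zero at the start; "wrist_torque": the same for the moment, N m; "gripper_width": finger opening in mm; "finger_force": force on a finger pad.
Only numpy, scipy, OpenCV 4.12 (cv2) and the standard library are available. Lean on these libraries where they do the work, as an engineer would, in place of code of your own. Each camera call takes 0.05 s, during which the arm holds its last target. There are 200 camera calls.

## Task

Check the steel pin on the gap gauge: lift it out of the round stand, slide it upright, low between the jaws, in through the open front mouth and right through the wide go gap, and press it gently on into the narrower no-go jaws behind, which must stop it - hold it there for about a second at around 10 N, never more than 16 N anywhere on the gauge. Then draw it back out through the go gap the way it came and stand it fully home in the square stand. Never bring the pin in or out over the top or the sides of the gauge, touch the gauge with nothing but the pin, and leave the other parts on the desk where they are.

Things in the scene. Friction and masses are not known exactly. Their poses are not given: they have to be found in the camera images.
- pin: The workpiece, a turned steel pin 78 mm long, about 120 g, upright in the round stand at the start. Origin: centre of its lower end; z towards its head. Round shank 16 mm in diameter, z = 0 to 44 mm (this is gauged; foot bevelled 1.5 mm); thin 20 mm collar to 47 mm; square grip head 20 x 20 mm, flats facing its own x and y, z = 47 to 78 mm: grip it here.
- gauge: The gap gauge, fixed; its place and yaw vary. Origin on the desk; +x is the push direction (roughly away from the robot), z up. Base plate x = -85 to 110 mm, 90 mm wide, top at z = 8 mm. On it stand two pairs of jaws, up to z = 45 mm: first the go jaws, then the no-go jaws. While the pin is between jaws keep its foot some 4 to 8 mm above the plate, always below z = 30 mm.
- go_gap (a point): Centre of the go gap at plate level: gauge x = -25, y = 0, z = 8 mm, axes as the gauge's. Two rigid steel jaws, gauge x = -42 to -8 mm, leave a straight gap of 17.6 mm (0.8 mm play each side of the pin). Their ends are rounded, radius 6 mm, so the mouth at x = -42 mm funnels; nothing stands in front of it. A pin off the centre line loads the jaws quickly.
- pocket (a point): Gauge x = 5, y = 0, z = 8 mm: the open pocket behind the go gap, axes as the gauge's. Behind it the no-go jaws, gap 12 mm on y = 0. Their block is set by hand and where is not measured: the front face is anywhere from gauge x = 22 to 54 mm. The pin meets their two edges with its axis 5 mm short of that face, so it is stopped at x = 17 to 49 mm: find it by feel.
- nogo_spring (a joint): How far (m) the no-go jaws are pushed back along the gauge's +x against their spring: 0 at rest, hard stop at 0.004. They give from 2 N on, then 1 mm for every 8 N more (10 N is 1 mm, 18 N is 2 mm). The reading is noisy: go by the force on the tool.
- round_stand: Round aluminium stand, fixed, 56 mm across, 30 mm high: the pin starts here. Origin on the desk under its centre. Blind hole 21 mm wide, floor 4 mm above the desk. The stands swap sides from run to run. Obstacle: a tall machine at the left rear leans out to about x = 0.5 m (y = 0.1 to 0.5 m, from 0.2 m up): from the start, draw in to 0.33 m from the base axis, then swing across.
- square_stand: Square aluminium stand on the desk, fixed, 56 x 56 mm, 30 mm high, empty at the start: the checked pin goes here. Origin on the desk under its centre; same hole: 21 mm wide, floor 4 mm above the desk, mouth at 30 mm, no bevel.
- square_stand_hole (a point): Centre of the mouth of the square stand's hole, 30 mm above the desk.
- ring_gauge: Bystander: loose steel ring gauge, 43 mm in diameter, 14 mm high. Origin under its centre. Not to be moved.
- gear: Bystander: loose brass-coloured gear wheel, 44 mm in diameter, 11 mm high. Origin under its centre. Not to be moved.
- gauge_block: Bystander: loose small steel gauge block, 9 x 35 x 20 mm. Origin under its centre. Not to be moved.

How it is judged (in metres and radians):
On the way, in this order (a step that is already met when the one before it is completed fails the run):
1. the pin stands in the go gap, between the go jaws and low (lower end under 30 mm above the desk) (x of pin in the frame of gauge between -0.04 and -0.012 m and y of pin in the frame of gauge between -0.004 and 0.004 m and z of pin in the frame of gauge below 0.03 m and angle between pin's own z axis and vertical below 0.15 rad), for 0.02 s.
2. the pin is through the go gap and held against the no-go jaws for half a second with 7 to 14 N (the jaws pushed back by 0.3 mm or more) (x of pin in the frame of gauge above 0.008 m and y of pin in the frame of gauge between -0.006 and 0.006 m and z of pin in the frame of gauge below 0.03 m and contact force between pin and gauge between 7 and 14 N and value of joint nogo_spring above 0.0003 m and angle between pin's own z axis and vertical below 0.15 rad), for 0.5 s.
3. the pin is drawn back out of the mouth, still low (x of pin in the frame of gauge between -0.12 and -0.05 m and y of pin in the frame of gauge between -0.03 and 0.03 m and z of pin in the frame of gauge below 0.03 m).
At the end, for the whole second after the job is handed in: The pin stands upright (within 0.15 rad) and at rest in the hole of the square stand, its lower end within 5 mm of the hole's axis and within 4 mm of the hole's floor, and the no-go jaws have sprung back (x of pin in the frame of square_stand between -0.005 and 0.005 m and y of pin in the frame of square_stand between -0.005 and 0.005 m and z of pin in the frame of square_stand between 0 and 0.008 m and angle between pin's own z axis and vertical below 0.15 rad and linear speed of pin below 0.02 m/s and value of joint nogo_spring below 0.0003 m); the robot touches nothing.
It fails at once if the pin loads the gauge with more than 16 N (contact force between pin and gauge above 16 N).
It fails at once if the pin enters or leaves over the gauge's top or sides: between its jaws, foot below their tops, yet over 30 mm high or over 8 mm off the centre line (x of pin in the frame of gauge between -0.042 and 0.09 m and y of pin in the frame of gauge between -0.045 and 0.045 m and z of pin in the frame of gauge below 0.045 m and (z of pin in the frame of gauge above 0.03 m or y of pin in the frame of gauge above 0.008 m or y of pin in the frame of gauge below -0.008 m)).
It fails at once if the fingers or the arm touch the gauge (contact force between any of the fingers, the arm and gauge above 1 N).
It fails at once if a bystander is moved by more than 10 mm (distance of any of ring_gauge, gear, gauge_block from where it was at the start of the episode above 0.01 m).
It also fails if it takes over 69 s, if anything falls off the work surface, if the arm or the gripper's body presses on something with over 40 N, if the wrist force passes 120 N, or if a joint passes its speed limit or range.

## Working session

There is one attempt and no reset: what is moved stays moved. The work goes in short steps, Python scripts to look and compute and a tool call to move; the robot and the scene stay as the last step left them, time stands still between calls to the robot, and variables do not carry over. Pictures are saved under pics/ and viewed, at most 10 in all, crops included, and the job is handed in when it is done.

Besides the shell and the picture viewer there is one more tool, called after ">>>" in YAML: its name, and indented under it one key for each argument. arm_command: Moves the arm, as the interface text tells. Its arguments: {"type":"object","properties":{"moves":{"type":"array"},"grip_force":{"type":"number"}},"required":["moves"]}

```bash
mkdir -p pics; ls; python3 - <<'E'
from station import env
import cv2
s=env.state(); print({k:s[k] for k in('time','position','tool_rot','force','gripper_width')})
for n in('top','side'):
    im=env.snapshot(n); cv2.imwrite(f'pics/{n}0.png',im); c=env.get_calibration(n); print(n,c)
E
```

```text
pics
{'time': 0.0, 'position': array([ 259.34402487, -595.3810459 ,  249.03878101]), 'tool_rot': array([-1.05838337e-03,  9.78980617e-01,  2.03950511e-01, -1.43425961e-04]), 'force': array([ 0.31115564,  0.34450991, -0.45719695]), 'gripper_width': 85.35835206939232}
top {'mtx': array([[491.51447829,   0.        , 256.90644898],
       [  0.        , 491.51447829, 187.35200726],
       [  0.        ,   0.        ,   1.        ]]), 'dist_coeffs': array([-0.01498958,  0.        ,  0.        ,  0.        ,  0.        ]), 'R': array([[-0.02855082, -0.99958904,  0.00257007],
       [-0.99810873,  0.02836832, -0.05453619],
       [ 0.05444087, -0.00412227, -0.99850849]]), 't': array([ -54.58069422,  533.42612336, 1065.13617904])}
side {'mtx': array([[428.59433941,   0.        , 256.12938359],
       [  0.        , 428.59433941, 190.8510976 ],
       [  0.        ,   0.        ,   1.        ]]), 'dist_coeffs': array([0.0206012, 0.       , 0.       , 0.       , 0.       ]), 'R': array([[ 0.99560354, -0.09230624,  0.01591076],
       [-0.0282047 , -0.45741517, -0.88880586],
       [ 0.08932015,  0.8844495 , -0.45800763]]), 't': array([-507.98989566,   39.99207688,  881.5415773 ])}
```

View pics/top0.png

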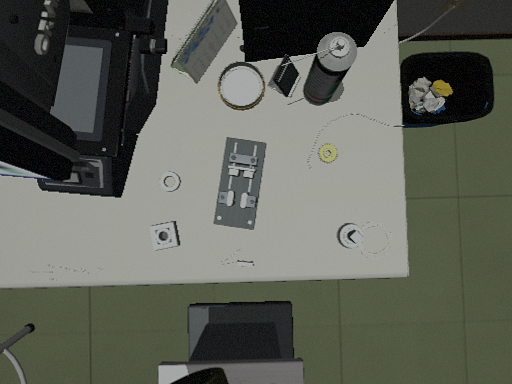

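View pics/side0.png

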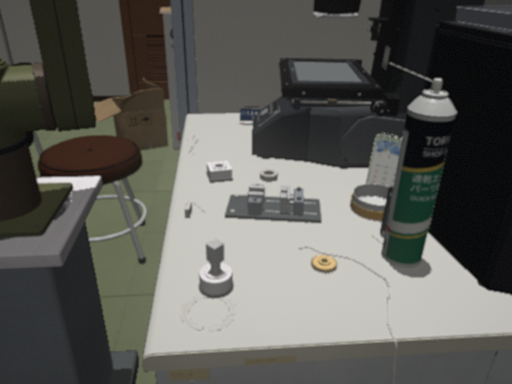

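Top view: round stand with pin at about (350,235), gauge (240,185), square stand (164,236), ring (170,181), gear (328,153), block (245,263). The side view shows the same parts: pin (215,255), gauge (273,205), square stand (220,170). I'll crop and enlarge next.

```bash
cat > h.py <<'E'
import cv2,numpy as np
from station import env
def ray(n,uv):
    c=env.get_calibration(n); p=cv2.undistortPoints(np.array(uv,float).reshape(-1,1,2),c['mtx'],c['dist_coeffs']).reshape(-1,2)
    R,t=np.array(c['R']),np.array(c['t']); d=np.c_[p,np.ones(len(p))]@R; return -R.T@t,d
def plane(n,uv,z):
    o,d=ray(n,uv); return o+d*((z-o[2])/d[:,2])[:,None]
def proj(n,X):
    c=env.get_calibration(n); return cv2.projectPoints(np.array(X,float).reshape(-1,1,3),cv2.Rodrigues(c['R'])[0],c['t'],c['mtx'],c['dist_coeffs'])[0].reshape(-1,2)
E
python3 - <<'E'
import cv2,numpy as np
t=cv2.imread('pics/top0.png')
z=lambda a,x,y,w,h,k:cv2.resize(a[y:y+h,x:x+w],None,fx=k,fy=k,interpolation=cv2.INTER_CUBIC)
g=z(t,200,130,75,105,5) #375x525
a=z(t,330,212,60,50,6);b=z(t,140,212,50,50,6)
m=np.zeros((600,800,3),np.uint8);m[:525,:375]=g;m[:300,380:740]=a;m[300:600,380:680]=b
cv2.imwrite('pics/m1.png',m)
s=cv2.imread('pics/side0.png')
m=np.zeros((600,800,3),np.uint8);m[:240,:600]=z(s,220,175,120,48,5);m[250:600,:250]=z(s,190,230,50,70,5);m[250:450,300:500]=z(s,200,150,40,40,5);cv2.imwrite('pics/m2.png',m)
E
```

```text
(no output)
```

View pics/m1.png

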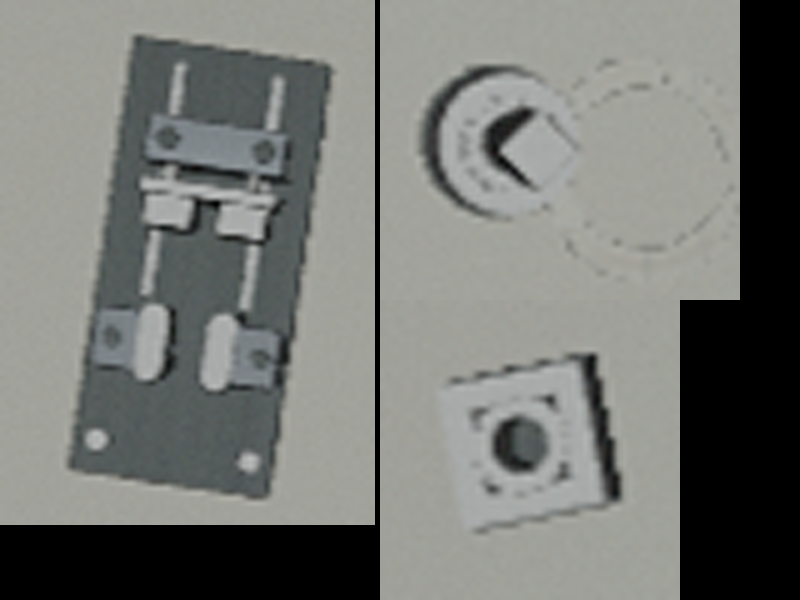

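View pics/m2.png

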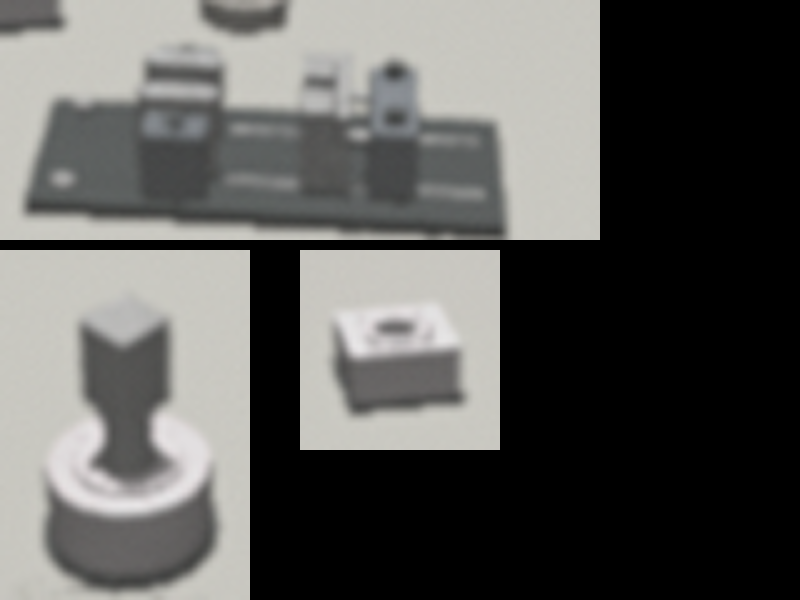

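The enlarged top view shows the plate corners near mosaic (133,36), (330,66), (270,498) and (68,468), the go jaws at y≈345, the no-go jaws at y≈215, the pin head square around (538,150), and the square stand's hole at (522,443). Next I'll measure these.

```bash
python3 - <<'E'
from h import *
t=cv2.imread('pics/top0.png'); s=cv2.imread('pics/side0.png')
np.set_printoptions(precision=1,suppress=True)
k=6
def up(a,x,y,w,h): return cv2.resize(cv2.cvtColor(a,cv2.COLOR_BGR2GRAY)[y:y+h,x:x+w],None,fx=k,fy=k,interpolation=cv2.INTER_CUBIC)
def back(p,x,y): return (np.array(p,float).reshape(-1,2)+.5)/k-.5+[x,y]
def big(m):
    c=max(cv2.findContours(m,0,1)[0],key=cv2.contourArea); return c
# plate
g=up(t,200,125,80,112); print('levels',np.percentile(g,[5,25,50,75,95]))
thr,m=cv2.threshold(g,135,255,1)
m=cv2.morphologyEx(m,cv2.MORPH_CLOSE,np.ones((25,25)))
c=cv2.convexHull(big(m)); r=cv2.minAreaRect(c); P=plane('top',back(cv2.boxPoints(r),200,125),8)
print('plate corners\n',P[:,:2],'centre',P.mean(0)[:2],'sides',np.linalg.norm(P[1]-P[0]),np.linalg.norm(P[2]-P[1]))
a=P[1]-P[0];b=P[2]-P[1];l=a if np.linalg.norm(a)>np.linalg.norm(b) else b; l=l*np.sign(l[0]);yaw=np.arctan2(l[1],l[0]);u=np.array([np.cos(yaw),np.sin(yaw)])
G=P.mean(0)[:2]-12.5*u; print('yaw',np.degrees(yaw),'gauge origin',G)
# go jaw bright rounded parts, z=45
m=cv2.threshold(g,150,255,0)[1]; m[:, :]=m
n,L,st,ce=cv2.connectedComponentsWithStats(m)
v=np.array([-u[1],u[0]])
for i in range(1,n):
    if 300<st[i,4]<20000:
        cc=cv2.findContours((L==i).astype('uint8'),0,1)[0][0]
        q=plane('top',back(cc,200,125),45)[:,:2]-G; x=q@u;y=q@v
        print('blob',st[i],'gx',x.min(),x.max(),'gy',y.min(),y.max())
# square stand
g=up(t,140,210,52,54); m=cv2.threshold(g,100,255,1)[1]; print(np.percentile(g,[2,25,50,75,98]))
n,L,st,ce=cv2.connectedComponentsWithStats(m)
for i in range(1,n):
    if st[i,4]>500: 
        cc=cv2.findContours((L==i).astype('uint8'),0,1)[0][0]; (cx,cy),rr=cv2.minEnclosingCircle(cc); print('dark',st[i],plane('top',back([cx,cy],140,210),30),rr/k)
cv2.imwrite('pics/sq.png',g)
m=cv2.threshold(g,185,255,0)[1]; r=cv2.minAreaRect(big(m)); P=plane('top',back(cv2.boxPoints(r),140,210),30); print('sq top',P[:,:2],P.mean(0))
# pin head from eyeballed corners
A=np.array([[545,116],[580,145],[537,187],[499,150]])-[380,0]
P=plane('top',back(A,330,212),82); print('pin head top\n',P[:,:2],P.mean(0))
A=(np.array([[125,297],[168,318],[125,347],[82,320]])-[0,250])
P=plane('side',(A+.5)/5-.5+[190,230],82); print('pin head side\n',P[:,:2],P.mean(0))
# square stand side hole ellipse centre
P=plane('side',(np.array([[396-300,327-250]])+.5)/5-.5+[200,150],30);print('sq hole side',P)
P=plane('top',(np.array([[522-380,443-300]])+.5)/6-.5+[140,212],30);print('sq hole top eyeball',P)
A=np.array([[133,36],[330,66],[270,498],[68,468]]);P=plane('top',(A+.5)/5-.5+[200,130],8);print('plate eyeball',P[:,:2],P.mean(0))
A=np.array([[62,98],[497,121],[505,232],[27,210]]);P=plane('side',(A+.5)/5-.5+[220,175],[8,8,0,0]);print('plate side',P)
E
```

```text
levels [ 82.  92. 160. 161. 163.]
plate corners
 [[454.2  30.4]
 [648.6  -3.8]
 [632.  -95.5]
 [437.9 -60.4]] centre [543.2 -32.4] sides 197.3927177070822 93.19456038076699
yaw -9.980307298389645 gauge origin [530.9 -30.2]
blob [206 108  15  58 450] gx 73.77130290968988 94.61644917692301 gy 18.23787879945403 21.793790101117303
blob [321 125  18  60 505] gx 72.99334348040992 94.6474410240304 gy -24.265977000098236 -20.563393815770784
blob [ 170  231  158   85 5107] gx 25.6033449158283 50.19804248058127 gy -27.49168838001653 28.94563234525195
blob [171 308  20  74 598] gx -4.457698393339687 22.07297055934189 gy 18.29131823196679 21.919559268086093
blob [289 326  20  74 594] gx -4.650484526703839 21.87264971284378 gy -24.04365804098943 -20.58848078294504
blob [ 161  396   39   89 2541] gx -40.627061284722195 -9.017846202624542 gy 9.62581765389974 21.4766206256701
blob [ 243  408   41   89 2525] gx -40.61124567760753 -8.801200497818302 gy -20.339795493691224 -8.347264792827772
blob [104 547  23  22 381] gx -73.10549034917774 -65.4971351758609 gy 28.07184350843916 35.89602358563912
blob [289 575  20  20 310] gx -72.63003025028594 -65.93039957990977 gy -37.07092102659226 -30.407435425979095
[ 53. 159. 160. 161. 173.]
dark [ 189   66   52  148 2447] [[437.7 109.2  30. ]] 12.702269236246744
dark [ 113  129   53   55 2263] [[432.1 136.5  30. ]] 4.7525685628255205
sq top [[420.3 133. ]
 [420.3 133. ]
 [420.3 133.4]
 [420.3 133.4]] [420.3 133.2  30. ]
pin head top
 [[ 432.6 -272.4]
 [ 422.4 -284. ]
 [ 408.6 -268.7]
 [ 421.5 -256.2]] [ 421.3 -270.3   82. ]
pin head side
 [[ 421.4 -258.2]
 [ 434.2 -270.5]
 [ 421.3 -284.6]
 [ 408.5 -269.7]] [ 421.4 -270.8   82. ]
sq hole side [[432.6 138.1  30. ]]
sq hole top eyeball [[432.9 135.   30. ]]
plate eyeball [[646.5  -4.8]
 [630.6 -91.9]
 [440.  -59.9]
 [455.7  28.7]] [543.2 -32.    8. ]
plate side [[459.3  27.5   8. ]
 [646.6  -5.7   8. ]
 [632.8 -84.3   0. ]
 [441.5 -54.4   0. ]]
```

```bash
cat >> h.py <<'E'
def psi(q): w,x,y,z=q; return np.degrees(2*np.arctan2(y,x))
def shift(p0,a0,p1,a1):
    "commanded world pose (mm, deg) -> row: cm along tool axes, deg turn"
    c,s=np.cos(np.radians(a0)),np.sin(np.radians(a0)); d=np.array(p1,float)-p0
    return np.round([(c*d[0]+s*d[1])/10,(s*d[0]-c*d[1])/10,-d[2]/10,a0-a1],3)
G=np.array([530.9,-30.2]);YAW=-10.0
def g2w(x,y=0.6): u=np.radians(YAW); return G+[x*np.cos(u)-y*np.sin(u),x*np.sin(u)+y*np.cos(u)]
def w2g(p):
    u=np.radians(YAW); d=np.array(p)[:2]-G; return np.array([d[0]*np.cos(u)+d[1]*np.sin(u),-d[0]*np.sin(u)+d[1]*np.cos(u)])
E
python3 - <<'E'
from h import *
s=env.state();print(psi(s['tool_rot']),s['position'])
print(shift([259.54,-595.923,250.322],23.54,[421.3,-270.5,150],43))
E
```

```text
23.536684411526704 [ 259.37858795 -595.44846501  249.17391137]
[ 27.827 -23.374  10.032 -19.46 ]
```

Units first: shifts go in shares of 100 cm and turns go in shares of 45 degrees. So 27.8 cm is 0.278, -23.4 cm is -0.234, -19.5 degrees is -0.4333.

>>> arm_command:
  moves: [0.278,-0.234,0,-0.4333,0.7,0.278,-0.234,0,-0.4333,0.7,0.278,-0.234,0,-0.4333,0.7,0.278,-0.234,0,-0.4333,0.7,0.278,-0.234,0,-0.4333,0.7,0.278,-0.234,0,-0.4333,0.7,0.278,-0.234,0,-0.4333,0.7,0.278,-0.234,0.1,-0.4333,0.7,0.278,-0.234,0.1,-0.4333,0.7,0.278,-0.234,0.1,-0.4333,0.7,0.278,-0.234,0.1,-0.4333,0.7,0.278,-0.234,0.1,-0.4333,0.7]
  grip_force: 60

```text
time: 1.3
position: [422.2, -272.0, 153.2]
tool_rot: [0.002, 0.93, 0.366, 0.001]
force: [0.7, 0.7, 0.5]
gripper_width: 59.7
finger_force: 0.0
```

```bash
python3 - <<'E'
from h import *
s=env.state();print(psi(s['tool_rot']),s['position'],s['tool_rot'],s['force'],s['q'],s['gripper_width'])
a=env.snapshot('side');b=env.snapshot('top')
z=lambda a,x,y,w,h,k:cv2.resize(a[y:y+h,x:x+w],None,fx=k,fy=k,interpolation=cv2.INTER_CUBIC)
cv2.imwrite('pics/m3.png',np.hstack([z(a,160,180,100,120,4),z(b,300,180,100,120,4)]))
E
```

```text
42.995552707919316 [ 422.17034466 -271.95858544  153.22521661] [0.00189462 0.93042963 0.36646427 0.00102539] [0.69803641 0.74531023 0.47852531] [-6.79173493e-01 -1.27698452e-01  2.07021486e+00 -9.42285197e-05
  1.19476854e+00  1.41243290e-01] 59.684427853811876
```

View pics/m3.png

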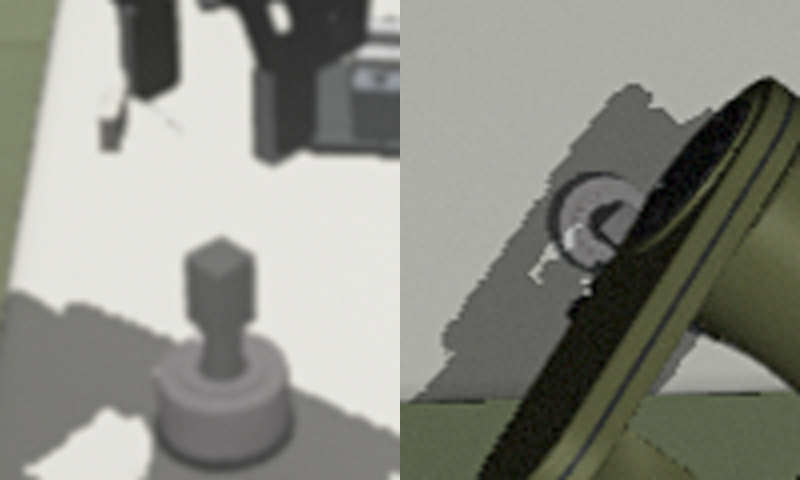

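The side view shows the open fingers straddling the pin head (head at mosaic (220,275), fingers at about x=150 and 275). I'll descend and grip.

In the tool's units: 7.8 cm is 0.078, 7.4 cm is 0.074.

>>> arm_command:
  moves: [0,0,0.02,0,0.7,0,0,0.04,0,0.7,0,0,0.06,0,0.7,0,0,0.074,0,0.7,0,0,0.078,0,0.7,0,0,0.078,0,0.7,0,0,0.078,0,0.7]

```text
time: 2.1
position: [421.7, -271.1, 73.6]
tool_rot: [0.001, 0.93, 0.367, 0.001]
force: [-0.3, -0.7, 0.7]
gripper_width: 59.8
finger_force: 0.0
```

>>> arm_command:
  moves: [0,0,0,0,0.3,0,0,0,0,0.2,0,0,0,0,0.1,0,0,0,0,0,0,0,0,0,0,0,0,0,0,0,0,0,0,0,0,0,0,0,0,0]
  grip_force: 60

```text
time: 2.9
position: [421.4, -270.7, 73.1]
tool_rot: [0.0, 0.93, 0.367, 0.0]
force: [-0.7, 0.3, 5.2]
gripper_width: 18.8
finger_force: 59.3
```

```bash
python3 - <<'E'
from h import *
s=env.state();print(psi(s['tool_rot']),s['position'],s['force'],s['wrist_torque'],s['gripper_width'],s['finger_force'])
E
```

```text
43.03643804650544 [ 421.43625325 -270.71665229   73.11397467] [-0.66942398  0.29943354  5.1584598 ] [ 0.09446537  0.09644822 -0.0109922 ] 18.773383933408187 59.289196729660034
```

In the tool's units: -7 cm is -0.07, -5 cm is -0.05.

>>> arm_command:
  moves: [0,0,-0.01,0,0,0,0,-0.03,0,0,0,0,-0.05,0,0,0,0,-0.07,0,0,0,0,-0.07,0,0,0,0,-0.07,0,0]
  grip_force: 90

```text
time: 3.5
position: [420.7, -270.2, 142.0]
tool_rot: [-0.0, 0.93, 0.367, -0.0]
force: [-0.1, 0.3, -1.5]
gripper_width: 18.4
finger_force: 88.3
```

```bash
python3 - <<'E'
from h import *
s=env.state();print(psi(s['tool_rot']),s['position'],s['force'],s['wrist_torque'],s['gripper_width'],s['finger_force'])
p=s['position']
print(g2w(-72),shift(p,43.04,[*g2w(-72),142.3],80))
print(plane('top',[[245,263]],20))
E
```

```text
43.03839690056633 [ 420.73834102 -270.20182942  141.95930101] [-0.10257408  0.25060639 -1.48911411] [0.02035299 0.01084492 0.01622839] 18.421033592198814 88.28460216522217
[460.09803069 -17.10644656] [ 2.0151e+01 -1.5812e+01 -3.4000e-02 -3.6960e+01]
[[367.89171085 -39.23243379  20.        ]]
```

In the tool's units: 20.1 cm is 0.201, -15.8 cm is -0.158, -37 degrees is -0.8222.

>>> arm_command:
  moves: [0.201,-0.158,0,-0.8222,0,0.201,-0.158,0,-0.8222,0,0.201,-0.158,0,-0.8222,0,0.201,-0.158,0,-0.8222,0,0.201,-0.158,0,-0.8222,0,0.201,-0.158,0,-0.8222,0,0.201,-0.158,0,-0.8222,0,0.201,-0.158,0,-0.8222,0,0.201,-0.158,0.02,-0.8222,0,0.201,-0.158,0.04,-0.8222,0,0.201,-0.158,0.05,-0.8222,0,0.201,-0.158,0.05,-0.8222,0]

```text
time: 4.7
position: [458.4, -18.7, 90.3]
tool_rot: [-0.002, 0.767, 0.642, -0.002]
force: [-0.7, -0.4, -1.6]
gripper_width: 18.9
finger_force: 88.4
```

```bash
python3 - <<'E'
from h import *
s=env.state();print(psi(s['tool_rot']),s['position'],s['force'],s['wrist_torque'],w2g(s['position']))
a=env.snapshot('side');b=env.snapshot('top')
cv2.imwrite('pics/s4.png',a);cv2.imwrite('pics/t4.png',b)
z=lambda a,x,y,w,h,k:cv2.resize(a[y:y+h,x:x+w],None,fx=k,fy=k,interpolation=cv2.INTER_CUBIC)
cv2.imwrite('pics/m4.png',np.hstack([z(a,210,150,120,120,4),z(b,200,140,80,120,4)]))
E
```

```text
79.90374434479016 [458.42925399 -18.68119372  90.26993578] [-0.67787463 -0.35677436 -1.59670002] [-0.03382685  0.06053432  0.06299342] [-73.36997225  -1.24060325]
```

View pics/m4.png

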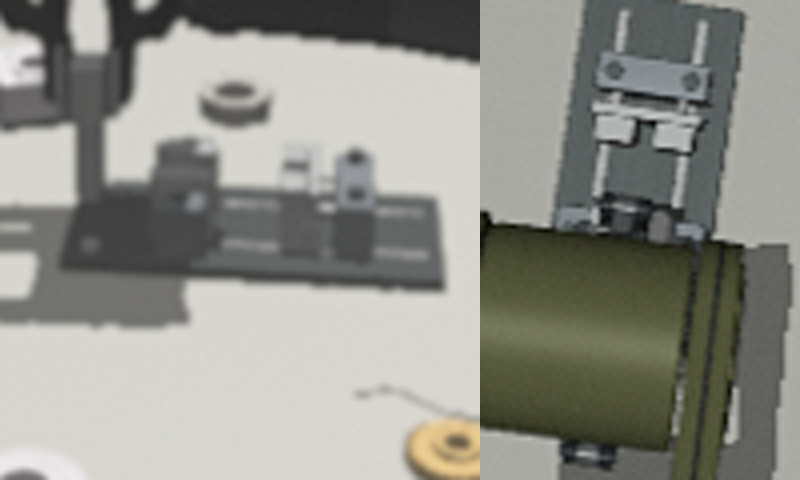

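The side view shows the pin upright in front of the go mouth (shank at mosaic (90,160)), with the no-go jaws behind at (300,200). The arm hides the pin in the top view, so from here I centre by feel. I'll lower first.

>>> arm_command:
  moves: [0,0,0.005,0,0,0,0,0.0095,0,0,0,0,0.0095,0,0,0,0,0.0095,0,0,0,0,0.0095,0,0]

```text
time: 5.3
position: [460.2, -17.7, 83.0]
tool_rot: [0.0, 0.766, 0.643, 0.0]
force: [-0.4, -0.3, -0.3]
gripper_width: 18.6
finger_force: 88.4
```

```bash
cat > st.py <<'E'
from h import *
s=env.state();a=psi(s['tool_rot']);f=s['force'];u=np.radians(YAW)
np.set_printoptions(precision=2,suppress=True)
print('t',s['time'],'psi',round(a,2),'pos',s['position'],'g',w2g(s['position']),'Fg',f[0]*np.cos(u)+f[1]*np.sin(u),-f[0]*np.sin(u)+f[1]*np.cos(u),f[2],'T',s['wrist_torque'])
E
python3 st.py
```

```text
t 5.3 psi 80.05 pos [460.2  -17.65  83.02] g [-71.8    0.08] Fg -0.38367916949538095 -0.37856543514574276 -0.2754386069364516 T [ 0.01 -0.01 -0.03]
```

>>> arm_command:
  moves: [0.0003,0.01,0,0,0,0.0003,0.02,0,0,0,0.0003,0.026,0,0,0,0.0003,0.028,0,0,0,0.0003,0.029,0,0,0,0.0003,0.029,0,0,0,0.0003,0.029,0,0,0]

```text
time: 6.0
position: [488.4, -22.4, 82.6]
tool_rot: [-0.0, 0.766, 0.643, -0.0]
force: [-0.2, -0.4, -1.0]
gripper_width: 18.8
finger_force: 88.4
```

```bash
python3 st.py
```

```text
t 6.0 psi 80.04 pos [488.39 -22.39  82.65] g [-43.22   0.31] Fg -0.10101280876231745 -0.41040640445265575 -1.0464007266929127 T [ 0.02  0.01 -0.01]
```

>>> arm_command:
  moves: [0,0.001,0,0,0,0,0.002,0,0,0,0,0.002,0,0,0,0,0.002,0,0,0]

```text
time: 6.4
position: [490.6, -22.8, 82.9]
tool_rot: [0.0, 0.766, 0.643, 0.0]
force: [0.5, -0.2, -2.3]
gripper_width: 18.5
finger_force: 88.4
```

```bash
python3 st.py
```

```text
t 6.4 psi 80.04 pos [490.64 -22.79  82.88] g [-40.93   0.31] Fg 0.47214311652926183 -0.06923407998778015 -2.33544708005889 T [-0.01  0.03  0.03]
```

In the tool's units: 0.2 cm is 0.002, 0.1 cm is 0.001.

>>> arm_command:
  moves: [0,0.001,0,0,0,0,0.002,0,0,0,0,0.002,0,0,0,0,0.002,0,0,0]

```text
time: 6.8
position: [492.6, -23.1, 82.8]
tool_rot: [-0.0, 0.766, 0.643, -0.0]
force: [-0.6, -0.5, -1.4]
gripper_width: 18.4
finger_force: 88.4
```

```bash
python3 st.py
```

```text
t 6.8 psi 80.04 pos [492.64 -23.12  82.82] g [-38.91   0.33] Fg -0.5337112728478306 -0.6206872946041881 -1.414929494323944 T [ 0.04 -0.03  0.  ]
```

In the tool's units: 0.2 cm is 0.002, 0.1 cm is 0.001.

>>> arm_command:
  moves: [0,0.001,0,0,0,0,0.002,0,0,0,0,0.002,0,0,0,0,0.002,0,0,0]

```text
time: 7.2
position: [494.6, -23.5, 82.8]
tool_rot: [-0.0, 0.766, 0.643, -0.0]
force: [0.1, -0.1, -1.6]
gripper_width: 18.7
finger_force: 88.4
```

```bash
python3 st.py
```

```text
t 7.2 psi 80.04 pos [494.6  -23.48  82.82] g [-36.92   0.31] Fg 0.10882055988763507 -0.05800944024053979 -1.5623228903495985 T [ 0.05 -0.01 -0.03]
```

In the tool's units: 0.3 cm is 0.003, 0.15 cm is 0.0015.

>>> arm_command:
  moves: [0,0.0015,0,0,0,0,0.003,0,0,0,0,0.003,0,0,0,0,0.003,0,0,0]

```text
time: 7.6
position: [497.6, -24.0, 82.8]
tool_rot: [-0.0, 0.766, 0.643, -0.0]
force: [-0.3, 0.1, -0.6]
gripper_width: 18.7
finger_force: 88.4
```

```bash
python3 st.py
```

```text
t 7.6 psi 80.04 pos [497.58 -24.01  82.82] g [-33.89   0.31] Fg -0.30329141664923465 0.07416127831291727 -0.584725240524889 T [-0.07 -0.    0.01]
```

In the tool's units: 0.3 cm is 0.003, 0.15 cm is 0.0015.

>>> arm_command:
  moves: [0,0.0015,0,0,0,0,0.003,0,0,0,0,0.003,0,0,0,0,0.003,0,0,0]

```text
time: 8.0
position: [500.5, -24.5, 82.8]
tool_rot: [-0.0, 0.766, 0.643, -0.0]
force: [-0.4, 0.3, -2.2]
gripper_width: 18.6
finger_force: 88.4
```

```bash
python3 st.py
```

```text
t 8.0 psi 80.04 pos [500.54 -24.52  82.84] g [-30.89   0.32] Fg -0.46415735580192763 0.24506705033358922 -2.2377969122736023 T [-0.02  0.05 -0.  ]
```

In the tool's units: 0.5 cm is 0.005, 0.3 cm is 0.003.

>>> arm_command:
  moves: [0,0.0015,0,0,0,0,0.003,0,0,0,0,0.005,0,0,0,0,0.005,0,0,0,0,0.005,0,0,0]

```text
time: 8.5
position: [505.5, -25.4, 82.8]
tool_rot: [-0.0, 0.766, 0.643, -0.0]
force: [0.4, -0.2, -2.4]
gripper_width: 18.8
finger_force: 88.4
```

```bash
python3 st.py
```

```text
t 8.5 psi 80.04 pos [505.48 -25.37  82.83] g [-25.87   0.35] Fg 0.4621572757597875 -0.0749700865098044 -2.3971239784825236 T [-0.04  0.01  0.02]
```

>>> arm_command:
  moves: [0,0.0015,0,0,0,0,0.003,0,0,0,0,0.005,0,0,0,0,0.005,0,0,0,0,0.005,0,0,0]

```text
time: 9.0
position: [510.4, -26.2, 82.8]
tool_rot: [-0.0, 0.766, 0.643, -0.0]
force: [-0.3, -0.4, -1.4]
gripper_width: 18.5
finger_force: 88.4
```

```bash
python3 st.py
```

```text
t 9.0 psi 80.04 pos [510.37 -26.25  82.81] g [-20.9    0.33] Fg -0.2106033016448412 -0.40649821799679636 -1.4258735499825512 T [ 0.01 -0.03  0.01]
```

In the tool's units: 1 cm is 0.01, 0.8 cm is 0.008.

>>> arm_command:
  moves: [0,0.002,0,0,0,0,0.005,0,0,0,0,0.008,0,0,0,0,0.01,0,0,0,0,0.01,0,0,0]

```text
time: 9.5
position: [520.6, -28.0, 82.9]
tool_rot: [0.0, 0.766, 0.643, 0.0]
force: [-0.6, 0.7, -1.1]
gripper_width: 18.3
finger_force: 88.4
```

```bash
python3 st.py
```

```text
t 9.5 psi 80.04 pos [520.55 -28.05  82.91] g [-10.57   0.32] Fg -0.7336174879109019 0.5631494305067662 -1.1163450169267157 T [-0.03 -0.01  0.01]
```

In the tool's units: 2.2 cm is 0.022, 1.8 cm is 0.018.

>>> arm_command:
  moves: [0,0.003,0,0,0,0,0.006,0,0,0,0,0.01,0,0,0,0,0.014,0,0,0,0,0.018,0,0,0,0,0.022,0,0,0,0,0.022,0,0,0,0,0.022,0,0,0]

```text
time: 10.3
position: [541.9, -31.8, 82.7]
tool_rot: [-0.0, 0.766, 0.643, -0.0]
force: [0.7, -0.1, -1.7]
gripper_width: 18.3
finger_force: 88.4
```

```bash
python3 st.py
```

```text
t 10.3 psi 80.04 pos [541.87 -31.78  82.74] g [11.08  0.35] Fg 0.6752289907165037 0.05055631836820801 -1.7041285055014097 T [ 0.03 -0.04 -0.03]
```

In the tool's units: 0.4 cm is 0.004, 0.2 cm is 0.002.

>>> arm_command:
  moves: [0,0.002,0,0,0,0,0.004,0,0,0,0,0.004,0,0,0,0,0.004,0,0,0]

```text
time: 10.7
position: [545.8, -32.5, 82.8]
tool_rot: [0.0, 0.766, 0.643, -0.0]
force: [-0.2, -0.0, -1.9]
gripper_width: 18.7
finger_force: 88.4
```

```bash
python3 st.py
```

```text
t 10.7 psi 80.04 pos [545.81 -32.47  82.85] g [15.07  0.36] Fg -0.20318159291592477 -0.04846553364639333 -1.9089096602662192 T [ 0.   -0.04 -0.  ]
```

In the tool's units: 0.1 cm is 0.001, 0.05 cm is 0.0005.

>>> arm_command:
  moves: [0,0.0005,0,0,0,0,0.001,0,0,0,0,0.001,0,0,0]

```text
time: 11.0
position: [546.8, -32.6, 82.9]
tool_rot: [0.0, 0.766, 0.643, 0.0]
force: [-0.7, 0.8, -1.5]
gripper_width: 18.5
finger_force: 88.4
```

```bash
python3 st.py
```

```text
t 11.0 psi 80.04 pos [546.82 -32.65  82.85] g [16.1   0.35] Fg -0.7767120927228797 0.6568807187339228 -1.4877464203947983 T [-0.03  0.    0.  ]
```

In the tool's units: 0.13 cm is 0.0013, 0.1 cm is 0.001.

>>> arm_command:
  moves: [0,0.0005,0,0,0,0,0.001,0,0,0,0,0.0013,0,0,0,0,0.0013,0,0,0]

```text
time: 11.4
position: [548.1, -32.9, 82.8]
tool_rot: [0.0, 0.766, 0.643, 0.0]
force: [0.7, -0.4, -0.5]
gripper_width: 18.6
finger_force: 88.4
```

In the tool's units: 0.13 cm is 0.0013, 0.1 cm is 0.001.

>>> arm_command:
  moves: [0,0.0005,0,0,0,0,0.001,0,0,0,0,0.0013,0,0,0,0,0.0013,0,0,0]

```text
time: 11.8
position: [549.4, -33.1, 82.8]
tool_rot: [-0.0, 0.766, 0.643, 0.0]
force: [-0.4, -0.3, -0.9]
gripper_width: 18.5
finger_force: 88.4
```

In the tool's units: 0.13 cm is 0.0013, 0.1 cm is 0.001.

>>> arm_command:
  moves: [0,0.0005,0,0,0,0,0.001,0,0,0,0,0.0013,0,0,0,0,0.0013,0,0,0]

```text
time: 12.2
position: [550.7, -33.3, 82.8]
tool_rot: [0.0, 0.766, 0.643, 0.0]
force: [0.3, -0.8, -1.4]
gripper_width: 18.7
finger_force: 88.4
```

In the tool's units: 0.1 cm is 0.001, 0.05 cm is 0.0005.

>>> arm_command:
  moves: [0,0.0005,0,0,0,0,0.001,0,0,0,0,0.001,0,0,0,0,0.001,0,0,0]

```text
time: 12.6
position: [551.4, -33.5, 82.7]
tool_rot: [-0.0, 0.766, 0.643, -0.0]
force: [-1.1, -0.0, 0.0]
gripper_width: 18.3
finger_force: 88.4
```

>>> arm_command:
  moves: [0,0,0,0,0,0,0,0,0,0]

```text
time: 12.8
position: [551.4, -33.5, 82.7]
tool_rot: [-0.0, 0.766, 0.643, -0.0]
force: [-1.5, -0.7, -0.8]
gripper_width: 18.2
finger_force: 88.4
```

```bash
python3 st.py
```

```text
t 12.8 psi 80.04 pos [551.41 -33.51  82.73] g [20.77  0.3 ] Fg -1.3539161430811486 -0.9866637470794237 -0.8367135488506849 T [-0.07  0.27  0.02]
```

In the tool's units: 0.03 cm is 0.0003.

>>> arm_command:
  moves: [0,0.0003,0,0,0,0,0.0003,0,0,0,0,0.0003,0,0,0]

```text
time: 13.1
position: [551.6, -33.6, 82.7]
tool_rot: [-0.0, 0.766, 0.643, -0.0]
force: [-2.3, -1.0, -0.3]
gripper_width: 18.6
finger_force: 88.4
```

```bash
python3 st.py
```

```text
t 13.1 psi 80.04 pos [551.59 -33.55  82.68] g [20.96  0.29] Fg -2.1128839259544807 -1.4192658162522724 -0.28664039773719335 T [-0.01  0.5  -0.06]
```

In the tool's units: 0.04 cm is 0.0004.

>>> arm_command:
  moves: [0,0.0004,0,0,0,0,0.0004,0,0,0,0,0.0004,0,0,0]

```text
time: 13.4
position: [551.9, -33.6, 82.6]
tool_rot: [-0.0, 0.766, 0.643, -0.0]
force: [-3.7, -0.3, -0.2]
gripper_width: 18.8
finger_force: 88.5
```

```bash
python3 st.py
```

```text
t 13.4 psi 80.04 pos [551.91 -33.64  82.62] g [21.29  0.26] Fg -3.565291083449327 -0.9389110725804029 -0.1959835523258147 T [-0.09  0.74 -0.02]
```

In the tool's units: 0.08 cm is 0.0008, 0.04 cm is 0.0004.

>>> arm_command:
  moves: [0,0.0004,0,0,0,0,0.0008,0,0,0,0,0.0008,0,0,0,0,0.0008,0,0,0]

```text
time: 13.8
position: [552.3, -33.7, 82.5]
tool_rot: [-0.001, 0.766, 0.643, -0.001]
force: [-5.9, -0.3, 0.2]
gripper_width: 18.7
finger_force: 88.6
```

```bash
python3 st.py
```

```text
t 13.8 psi 80.04 pos [552.34 -33.67  82.53] g [21.72  0.31] Fg -5.771412824232253 -1.353640035083909 0.2007012142204032 T [-0.14  1.11  0.07]
```

In the tool's units: 0.11 cm is 0.0011, -0.02 cm is -0.0002.

>>> arm_command:
  moves: [-0.0002,0.0004,0,0,0,-0.0002,0.0008,0,0,0,-0.0002,0.0011,0,0,0,-0.0002,0.0011,0,0,0]

```text
time: 14.2
position: [552.8, -33.9, 82.5]
tool_rot: [-0.001, 0.766, 0.643, -0.001]
force: [-8.2, 0.5, 2.4]
gripper_width: 18.5
finger_force: 88.8
```

```bash
python3 st.py
```

```text
t 14.2 psi 80.04 pos [552.85 -33.87  82.45] g [22.25  0.2 ] Fg -8.173585609291843 -0.978105987356161 2.395510125259878 T [0.11 1.51 0.01]
```

In the tool's units: 0.03 cm is 0.0003.

>>> arm_command:
  moves: [0,0.0003,0,0,0,0,0.0003,0,0,0,0,0.0003,0,0,0,0,0.0003,0,0,0,0,0.0003,0,0,0,0,0.0003,0,0,0]

```text
time: 14.8
position: [552.9, -33.9, 82.4]
tool_rot: [-0.002, 0.766, 0.643, -0.001]
force: [-7.8, 0.3, 3.1]
gripper_width: 18.9
finger_force: 88.9
```

```bash
python3 st.py
```

```text
t 14.8 psi 80.04 pos [552.95 -33.87  82.41] g [22.35  0.22] Fg -7.768833818855677 -1.0214906170178295 3.1033131759203747 T [0.07 1.61 0.01]
```

>>> arm_command:
  moves: [0,0.0002,0,0,0,0,0.0002,0,0,0,0,0.0002,0,0,0,0,0.0002,0,0,0,0,0.0002,0,0,0,0,0.0002,0,0,0,0,0.0002,0,0,0,0,0.0002,0,0,0,0,0.0002,0,0,0]

```text
time: 15.7
position: [553.1, -33.9, 82.4]
tool_rot: [-0.002, 0.766, 0.643, -0.002]
force: [-8.1, 0.0, 2.1]
gripper_width: 18.5
finger_force: 88.9
```

```bash
python3 st.py; python3 -c "
from h import *
a=env.snapshot('side');cv2.imwrite('pics/s5.png',cv2.resize(a[150:250,210:340],None,fx=5,fy=5,interpolation=2))"
```

```text
t 15.7 psi 80.04 pos [553.06 -33.92  82.43] g [22.47  0.19] Fg -8.026218272546567 -1.3898834103801232 2.1085900296923614 T [-0.01  1.66 -0.07]
```

View pics/s5.png

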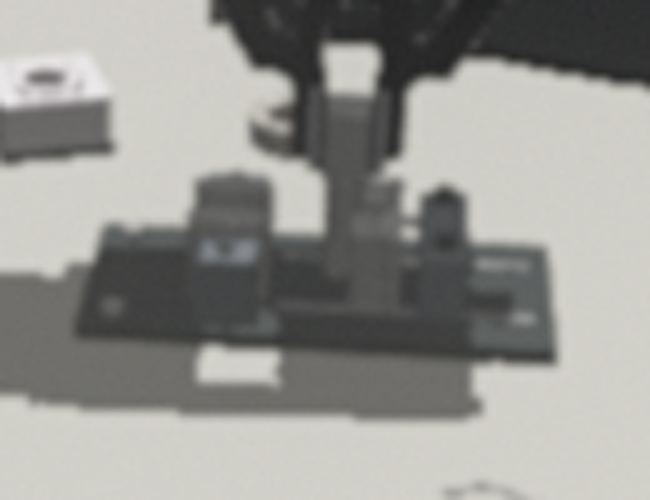

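The side view shows the pin upright against the no-go jaws (shank at (345,220)), with the fingers well clear above. I'll raise the push to nearly 10 N and hold.

In the tool's units: 0.05 cm is 0.0005, 0.03 cm is 0.0003.

>>> arm_command:
  moves: [0,0.0003,0,0,0,0,0.0005,0,0,0,0,0.0005,0,0,0,0,0.0005,0,0,0,0,0.0005,0,0,0,0,0.0005,0,0,0,0,0.0005,0,0,0,0,0.0005,0,0,0,0,0.0005,0,0,0,0,0.0005,0,0,0,0,0.0005,0,0,0]

```text
time: 16.85
position: [553.3, -33.9, 82.4]
tool_rot: [-0.002, 0.766, 0.643, -0.002]
force: [-9.5, 0.3, 3.2]
gripper_width: 18.6
finger_force: 89.0
```

```bash
python3 st.py
```

```text
t 16.85 psi 80.04 pos [553.29 -33.93  82.38] g [22.69  0.21] Fg -9.381413686790136 -1.3125539809158189 3.1788068110758214 T [0.05 1.87 0.02]
```

In the tool's units: -1.8 cm is -0.018, 0.02 cm is 0.0002.

>>> arm_command:
  moves: [0.0002,-0.001,0,0,0,0.0002,-0.003,0,0,0,0.0002,-0.007,0,0,0,0.0002,-0.012,0,0,0,0.0002,-0.016,0,0,0,0.0002,-0.018,0,0,0,0.0002,-0.018,0,0,0,0.0002,-0.018,0,0,0]

```text
time: 17.65
position: [537.6, -31.0, 83.0]
tool_rot: [0.0, 0.766, 0.643, 0.0]
force: [-0.1, 0.2, -1.2]
gripper_width: 18.8
finger_force: 88.5
```

```bash
python3 st.py
```

```text
t 17.65 psi 80.03 pos [537.63 -31.01  83.03] g [6.77 0.37] Fg -0.1316831240778117 0.20296585474703785 -1.1997614284975269 T [-0.04  0.04  0.03]
```

In the tool's units: -0.8 cm is -0.008, -0.6 cm is -0.006.

>>> arm_command:
  moves: [0,-0.002,0,0,0,0,-0.004,0,0,0,0,-0.006,0,0,0,0,-0.008,0,0,0,0,-0.008,0,0,0,0,-0.008,0,0,0]

```text
time: 18.25
position: [529.5, -29.6, 82.8]
tool_rot: [0.0, 0.766, 0.643, 0.0]
force: [-0.2, -0.0, -2.0]
gripper_width: 18.5
finger_force: 88.5
```

```bash
python3 st.py
```

```text
t 18.25 psi 80.04 pos [529.51 -29.59  82.84] g [-1.48  0.36] Fg -0.18126097885091458 -0.07410124215576051 -2.0251715201884664 T [-0.04  0.02  0.02]
```

In the tool's units: -1.2 cm is -0.012, -1 cm is -0.01.

>>> arm_command:
  moves: [0,-0.002,0,0,0,0,-0.004,0,0,0,0,-0.006,0,0,0,0,-0.008,0,0,0,0,-0.01,0,0,0,0,-0.012,0,0,0,0,-0.012,0,0,0]

```text
time: 18.95
position: [517.4, -27.5, 82.8]
tool_rot: [-0.0, 0.766, 0.643, -0.0]
force: [0.0, 0.2, -1.4]
gripper_width: 18.3
finger_force: 88.5
```

```bash
python3 st.py
```

```text
t 18.95 psi 80.04 pos [517.42 -27.47  82.75] g [-13.75   0.35] Fg 0.006357046085674438 0.21550965108606937 -1.3746231709592662 T [-0.02 -0.02 -0.03]
```

In the tool's units: -1.5 cm is -0.015, -1.2 cm is -0.012.

>>> arm_command:
  moves: [0,-0.003,0,0,0,0,-0.006,0,0,0,0,-0.009,0,0,0,0,-0.012,0,0,0,0,-0.015,0,0,0,0,-0.015,0,0,0]

```text
time: 19.55
position: [502.5, -24.8, 82.7]
tool_rot: [-0.0, 0.766, 0.643, -0.0]
force: [-0.8, 0.1, -1.6]
gripper_width: 18.5
finger_force: 88.5
```

```bash
python3 st.py
```

```text
t 19.55 psi 80.04 pos [502.48 -24.83  82.73] g [-28.92   0.36] Fg -0.84330116447826 -0.07814780198908976 -1.6168586664445272 T [-0.01  0.01  0.01]
```

In the tool's units: -4.6 cm is -0.046, -3.8 cm is -0.038.

>>> arm_command:
  moves: [0,-0.003,0,0,0,0,-0.007,0,0,0,0,-0.012,0,0,0,0,-0.018,0,0,0,0,-0.024,0,0,0,0,-0.03,0,0,0,0,-0.038,0,0,0,0,-0.046,0,0,0,0,-0.046,0,0,0,0,-0.046,0,0,0,0,-0.046,0,0,0]

```text
time: 20.65
position: [457.9, -17.1, 83.0]
tool_rot: [0.0, 0.766, 0.643, 0.0]
force: [-0.4, 0.6, -1.6]
gripper_width: 18.5
finger_force: 88.5
```

```bash
python3 st.py; python3 - <<'E'
from h import *
t=cv2.imread('pics/top0.png');s=cv2.imread('pics/side0.png');k=8
for n,im,(x,y,w,h) in(('top',t,(157,226,17,20)),('side',s,(208,158,24,13))):
    g=cv2.resize(cv2.cvtColor(im,cv2.COLOR_BGR2GRAY)[y:y+h,x:x+w],None,fx=k,fy=k,interpolation=cv2.INTER_CUBIC)
    for th in (120,135,150):
        m=(g<th).astype('uint8'); N,L,st,ce=cv2.connectedComponentsWithStats(m)
        if N<2: continue
        i=1+np.argmax(st[1:,4]); b=st[i]; c=[b[0]+b[2]/2-.5,b[1]+b[3]/2-.5]
        P=plane(n,[(np.array(c)+.5)/k-.5+[x,y]],30); print(n,th,b,P[0])
# square outer corners, eyeballed from m1 / m2 mosaics
A=(np.array([[440,387],[583,353],[612,500],[473,532]])-[380,300]);P=plane('top',(A+.5)/6-.5+[140,212],30);print(P[:,:2],P.mean(0))
A=(np.array([[333,316],[445,304],[462,346],[350,360]])-[300,250]);P=plane('side',(A+.5)/5-.5+[200,150],30);print(P[:,:2],P.mean(0))
E
```

```text
t 20.65 psi 80.03 pos [457.92 -17.05  83.02] g [-74.16   0.28] Fg -0.5452186461237142 0.522280689477217 -1.6469165733314681 T [0.01 0.03 0.05]
top 120 [  13   42   75   77 4506] [432.60032954 135.91495709  30.        ]
top 135 [  12   40   78   81 4914] [432.59654359 135.78027983  30.        ]
top 150 [  10   38   82   84 5395] [432.73069661 135.77777282  30.        ]
side 120 [ 70  56  37  10 309] [432.01703421 137.34953692  30.        ]
side 135 [ 66  53  46  16 593] [432.16620705 137.34118905  30.        ]
side 150 [ 62  51  54  20 900] [432.16620705 137.34118905  30.        ]
[[453.76963455 164.07571889]
 [464.51451066 112.42563497]
 [411.60730091 103.06362894]
 [401.58662552 153.13722526]] [432.86951791 133.17555202  30.        ]
[[402.40318256 152.93630811]
 [457.01786923 164.68352895]
 [463.22457033 114.18388765]
 [410.77862377 101.40629469]] [433.35606147 133.30250485  30.        ]
```

```bash
python3 - <<'E'
from h import *
p=env.state()['position'];print(p)
for q in([400,-10,135],[395,130,135],[432.6,135.7,135],):print(shift(p,80.04,q,80.04))
E
```

```text
[457.9164541  -17.05064544  83.02440553]
[-0.307 -5.826 -5.198  0.   ]
[13.395 -8.74  -5.198  0.   ]
[14.607 -5.135 -5.198  0.   ]
```

In the tool's units: 14.6 cm is 0.146, 14 cm is 0.14.

>>> arm_command:
  moves: [0,-0.01,-0.02,0,0,-0.003,-0.04,-0.052,0,0,-0.003,-0.058,-0.052,0,0,0.04,-0.068,-0.052,0,0,0.08,-0.076,-0.052,0,0,0.12,-0.085,-0.052,0,0,0.134,-0.087,-0.052,0,0,0.14,-0.07,-0.052,0,0,0.146,-0.051,-0.052,0,0,0.146,-0.051,-0.052,0,0,0.146,-0.051,-0.052,0,0,0.146,-0.051,-0.052,0,0]

```text
time: 21.85
position: [432.0, 135.4, 134.5]
tool_rot: [-0.0, 0.766, 0.643, -0.0]
force: [-0.4, -1.1, -1.2]
gripper_width: 18.5
finger_force: 88.7
```

>>> arm_command:
  moves: [0,0,0,0,0,0,0,0,0,0,0,0,0,0,0]

```text
time: 22.15
position: [432.4, 135.5, 134.9]
tool_rot: [0.0, 0.766, 0.643, 0.0]
force: [0.5, -0.4, -0.9]
gripper_width: 18.2
finger_force: 88.7
```

```bash
python3 st.py; python3 -c "
from h import *
a=env.snapshot('side');b=env.snapshot('top')
z=lambda a,x,y,w,h,k:cv2.resize(a[y:y+h,x:x+w],None,fx=k,fy=k,interpolation=cv2.INTER_CUBIC)
cv2.imwrite('pics/m6.png',np.hstack([z(a,190,110,70,80,5),z(b,130,190,80,80,5)]))"
```

```text
t 22.15 psi 80.03 pos [432.44 135.51 134.88] g [-125.74  146.1 ] Fg 0.5793799659067933 -0.30551345370070926 -0.9289514309449375 T [-0.   -0.01  0.02]
```

View pics/m6.png

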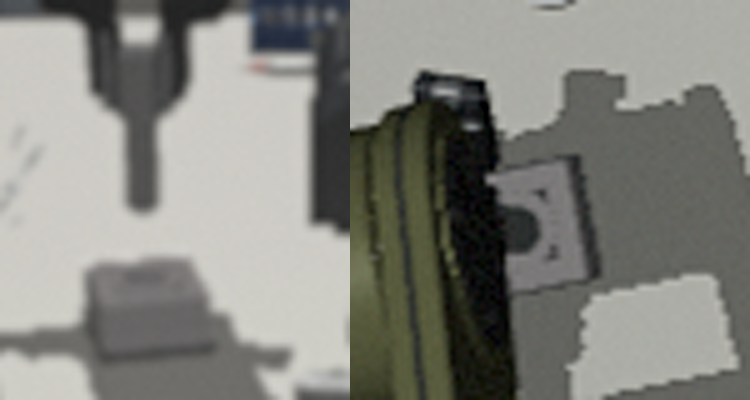

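The pin hangs upright above the square stand: shank at (143,170) over the hole in the side view, and the hole's right rim still at (542,228) in the top view. I'll descend slowly.

In the tool's units: 3.9 cm is 0.039, 3.8 cm is 0.038.

>>> arm_command:
  moves: [0,0,0.015,0,0,0,0,0.03,0,0,0,0,0.034,0,0,0,0,0.036,0,0,0,0,0.038,0,0,0,0,0.039,0,0,0,0,0.039,0,0,0,0,0.039,0,0]

```text
time: 23.05
position: [432.9, 135.7, 96.2]
tool_rot: [0.0, 0.766, 0.643, 0.0]
force: [0.1, -0.7, -0.5]
gripper_width: 18.7
finger_force: 88.7
```

```bash
python3 st.py
```

```text
t 23.05 psi 80.04 pos [432.94 135.69  96.25] g [-125.28  146.36] Fg 0.18092412348090275 -0.6830083476811091 -0.5456394110838104 T [-0.04 -0.04 -0.03]
```

In the tool's units: 2.2 cm is 0.022, 2.1 cm is 0.021.

>>> arm_command:
  moves: [0,0,0.004,0,0,0,0,0.008,0,0,0,0,0.012,0,0,0,0,0.016,0,0,0,0,0.019,0,0,0,0,0.021,0,0,0,0,0.022,0,0,0,0,0.022,0,0,0,0,0.022,0,0]

```text
time: 23.95
position: [432.8, 135.7, 74.0]
tool_rot: [0.0, 0.766, 0.643, 0.0]
force: [0.6, -0.4, -0.9]
gripper_width: 18.7
finger_force: 88.7
```

```bash
python3 st.py
```

```text
t 23.95 psi 80.04 pos [432.81 135.66  73.97] g [-125.4   146.31] Fg 0.6394945088958881 -0.32571763376644913 -0.8515039812349682 T [-0.01  0.02  0.08]
```

In the tool's units: 0.08 cm is 0.0008, 0.05 cm is 0.0005.

>>> arm_command:
  moves: [0,0,0.0005,0,0,0,0,0.0008,0,0,0,0,0.0008,0,0]

```text
time: 24.25
position: [432.8, 135.7, 73.3]
tool_rot: [0.0, 0.766, 0.643, 0.0]
force: [-0.3, -0.8, -1.5]
gripper_width: 18.7
finger_force: 89.0
```

```bash
python3 st.py
```

```text
t 24.25 psi 80.04 pos [432.82 135.68  73.25] g [-125.39  146.33] Fg -0.12236577244615054 -0.8748100792685136 -1.4690253222770375 T [-0.05  0.05 -0.01]
```

Nearly down. I'll settle the last fraction, release gently and withdraw.

In the tool's units: 0.05 cm is 0.0005.

>>> arm_command:
  moves: [0,0,0.0005,0,0,0,0,0.0005,0,0,0,0,0.0005,0,0]
  grip_force: 30

```text
time: 24.55
position: [432.9, 135.7, 73.2]
tool_rot: [0.0, 0.766, 0.643, 0.0]
force: [-1.7, -0.8, 6.1]
gripper_width: 18.4
finger_force: 89.6
```

>>> arm_command:
  moves: [0,0,0,0,0.25,0,0,0,0,0.35,0,0,0,0,0.5,0,0,0,0,0.6,0,0,0,0,0.7,0,0,0,0,0.7]

```text
time: 25.15
position: [432.7, 135.6, 72.5]
tool_rot: [-0.0, 0.766, 0.643, -0.0]
force: [-0.2, -0.2, -0.3]
gripper_width: 59.7
finger_force: 0.0
```

In the tool's units: -14 cm is -0.14, -11 cm is -0.11.

>>> arm_command:
  moves: [0,0,-0.01,0,0.7,0,0,-0.03,0,0.7,0,0,-0.06,0,0.7,0,-0.02,-0.09,0,0.7,-0.03,-0.06,-0.09,0,0.7,-0.07,-0.07,-0.09,0,0.7,-0.11,-0.08,-0.09,0,0.7,-0.14,-0.08,-0.09,0,0.7,-0.14,-0.08,-0.09,0,0.7,-0.14,-0.08,-0.09,0,0.7]

```text
time: 26.15
position: [329.9, 11.4, 163.3]
tool_rot: [0.0, 0.767, 0.642, 0.001]
force: [0.4, 0.0, 0.3]
gripper_width: 59.9
finger_force: 0.0
```

```bash
python3 st.py; python3 -c "
from h import *
a=env.snapshot('side');b=env.snapshot('top')
z=lambda a,x,y,w,h,k:cv2.resize(a[y:y+h,x:x+w],None,fx=k,fy=k,interpolation=cv2.INTER_CUBIC)
cv2.imwrite('pics/m7.png',np.hstack([z(a,190,130,70,60,5),z(b,130,200,80,60,5)]))"
```

```text
t 26.15 psi 79.91 pos [329.91  11.36 163.29] g [-205.15    6.03] Fg 0.3474875095979006 0.06954974242298093 0.2693931372101702 T [ 0.02 -0.04  0.01]
```

View pics/m7.png

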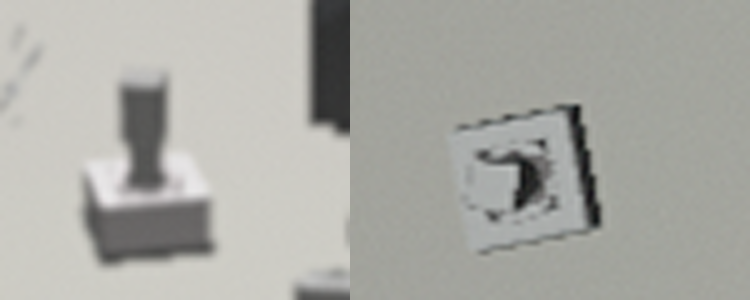

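The pin stands upright and fully seated in the square stand (head at about (145,80) in the side view), and the arm is clear. I'm handing it in.

```bash
python3 -c "
from station import env
print(env.sign_off())"
```

```text
the job is handed in; nothing more can be done
None
```

I handed the job in (about 26 s used; the hand-in returned no verdict): the pin passed the go gap without touching, was held on the no-go jaws at about 8–9.5 N, came back out through the mouth, and now stands home in the square stand.

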